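# Seat the detector head and index the filter wheel to its third stop

### The job

Set the orange detector head into the blue rectangular pocket of the filter-wheel stand, flat, square and fully home, without dropping it in, and let go of it. Then, starting with the wheel at its home position, grip the red bar knob and turn it clockwise (seen from above), counting the clicks, to the third stop and never past it, and finish the program still gripping the knob steady at that stop for the reading, with the detector undisturbed. Leave the other things on the bench where they are.

Things in the scene. Friction and masses are not known exactly. Their poses are not given: they have to be found in the camera images.
- detector: Detector head, about 140 g: aluminium foot plate 56 (x) x 44 (y) x 10 mm high; orange housing 28 (x) x 32 (y) mm centred on it, from 10 to 44 mm above the underside. Origin: centre of the underside, z up. Stands upright on the table; grip the housing across x (28 mm), fingertips above the foot plate. Half a turn makes no difference.
- nest (a point): Centre of the pocket floor, 33 mm above the table; x and y along the pocket's sides, z up. Pocket 59 (x) x 47 (y) mm at the floor, 8 mm deep, its upper 4 mm widened by sloped walls. The detector belongs here with its x along this x, its foot plate then standing about 2 mm proud of the rim. The knob's axis is 85 mm away along -y.
- stand: The filter-wheel stand, fixed, placed differently each time. Dark base 110 (x) x 250 (y) x 12 mm; blue pocket block 76 x 64 mm at its +y end, rim 42 mm above the table, a 22 mm square window in its floor; black wheel disc 192 mm across, 25 mm high, reaching under the pocket. Origin on the table, between wheel axis (50 mm in -y) and pocket (35 mm in +y).
- knob_grip (a point): Where to grip the red bar knob: on the wheel's vertical axis, 101 mm above the table. The knob is 14 mm thick (x), 44 mm long (y) and 34 mm high, from 82 to 116 mm above the table, upright on the wheel's steel shaft, and turns with the wheel. White mark on top points along +y, to the pocket at home. Grip it across its thickness; all around it is lower than 79 mm.
- wheel (a joint): Angle of wheel and knob, rad: 0 at home, growing clockwise seen from above. A spring plunger clicks between brass teeth every 24 degrees: stops 1 to 5 at 0.419, 0.838, 1.257, 1.676, 2.094; end stops outside home and stop 5. Resists by up to 0.2 N m before each crest halfway, then is drawn on into the next stop and stays. Stop 3, 72 degrees on, is within one grasp.
- beaker: Bystander: small glass beaker, 52 mm across, 60 mm high; origin at the underside. It, the heat sink and the detector may stand in one another's places.
- heatsink: Bystander: finned aluminium heat sink 50 x 50 x 28 mm; origin at the underside.
- bottle: Bystander: white bottle, 60 mm across, 140 mm high; origin at the underside.
- dish: Bystander: shallow glass dish, 90 mm across, 16 mm high; origin at the underside.
- driver: Bystander: screwdriver 170 mm long lying on the table; origin under it.
- post: Bystander: steel optical post on a 40 mm foot, 85 mm high; origin at the underside.
Things that resemble listed ones, but are neither listed nor needed, are in the scene too. What is shaped like the detector but yellow is not meant.

How it is judged:
By the outcome, as a careful person would: the job done as asked, in the order asked, and still so for the second after the job is handed in, while the arm keeps its last pose, push and grip.
It also fails if it takes over 61 s, if anything falls off the work surface, if the arm or the gripper's body presses on something with over 40 N, if the wrist force passes 120 N, or if a joint passes its speed limit or range.

### The arm

A 6-joint arm with a two-finger parallel gripper is mounted at the origin on the work surface. World frame = base frame: x ahead of the robot, y to its left, z up, the work surface at z = 0. Lengths are in mm, angles in rad, forces in N, time in s.
With the tool pointing down it reaches from about 275 to 750 mm from the base axis. Payload 10.2 kg.
Tool frame: the origin (TCP) lies at the very end of the fingers, on their centre line; the grasp point (between the pads) lies 19 mm behind it (ctrl.grip_depth is the distance from the TCP to the grasp point, in mm); z points along the fingers, x is the direction in which the jaws open and shut, and the axes are right-handed (so a half turn about z gives the same grasp; the last joint's range is limited). The gripper opens to 85 mm and grips with 20 to 120 N. Pads are 22 mm wide; open, the fingers measure 114 mm over their backs; the gripper's body (76 mm by 85 mm) begins 54 mm behind the grasp point. The pads swing forward as they close: fully open they stand 13 mm farther back than shut.
Start: joints at [0.923, 0.313, 1.498, -0, 1.331, -0.223], TCP at [216.386, 478.339, 191.294] pointing down, gripper open.
Joint ranges: [-2.94, 2.94], [-0.97, 2.17], [0.19, 2.56], [-1.23, 4.37], [0.02, 3.11], [-2.88, 2.88]. Speed limits (rad/s): [2.39, 2.39, 3.01, 3.14, 3.14, 3.14].

### API

Orientations are given as a unit quaternion [w, x, y, z].
In Python, from rig import ctrl gives the robot as it stands.
- The arm moves only by the tool play_rows, never from a script. Its argument "motion" is a list of rows, each a list of 2 entries, a list of its own where there are three numbers: the shift along the tool's x, y, z in mm, then the turn, a rotation vector about the tool's x, y, z in degrees. A call has 1 to 20 rows; each row shifts and turns the commanded pose from where the row before left it, along the tool's axes as they then stand; what a row does not reach is not made up. A row lasts 1/12 s, in which the tool goes at most 41.7 mm and 7.16 degrees, less where a joint would pass 70% of its speed; a pose out of reach is approached as far as the arm can. A call with a gripper value outside its range is refused whole. "fingers" is the finger opening in mm, from 0 to 85.4, set as the call begins (left out, the last holds). The fingers move at their own pace and stop on an object; "squeeze" is the grip in N (left out, the last holds). Time passes only in rows, so rows that do not move let the fingers close. It gives the time, the measured TCP pose, the force and the opening at its end, in the units of the state.
- ctrl.sense(): the state, without advancing time (a new reading comes with each control period).
- ctrl.capture(name): name is "scene" or "top" or "wrist"; returns the picture (420x560x3 uint8, red, green, blue); there is no depth.
- ctrl.get_calibration(name): a dict with "K" (3x3 intrinsics, pixels), "R" (3x3) and "t" (3): a world point X has camera coordinates R X + t; the wrist camera has in their place "tool_from_camera" (4x4, takes a point from camera to tool coordinates, whose origin is the TCP and whose axes are the tool frame's). Camera axes: x right, y down, z forward; pixel columns grow to the right and rows downward; lengths in mm; the calibration is good to about 2 mm. A picture is of the moment at which its call begins: read the wrist's pose just before it. get_calibration takes no time and is no camera call.
- ctrl.finish_job(): hands the job in, once; it reports no verdict.
Trained networks look in the newest picture that a camera, given by its name, has taken for a name from the list of things; names that differ only in an ending like _2 or _b are one class to them, and where a whole thing is asked for, a point or a joint stands for the part that bears it (a point fixed in the world has none). Each returns a list of dicts, best first, with "p" (0 to 1); they miss things now and then, are a little off and sometimes report something else, mostly with a low value. They report only what shows in the picture. A call takes as long as a camera call. They do not tell look-alikes from the thing itself.
- ctrl.spot_in(camera, name): "position" ([column, row] as shares, 0 to 1, of the picture: columns of its width, rows of its height, amid what is visible of it).
The state is a dict: "time_s": time; "joints": joint angles; "dq": joint speeds; "tau": joint torques, N m; "eef_pos": TCP position; "ee_rot": TCP orientation; "force": force on the tool from outside, world axes, zero at the start; "wrist_torque": the same for the moment, N m; "grip_width": opening from 0.0 (shut) to 1.0 (fully open).
Only numpy, scipy, OpenCV 4.12 (cv2) and the standard library are available. Lean on these libraries where they do the work, as an engineer would, in place of code of your own. Each camera call takes 0.05 s, during which the arm holds its last target. There are 200 camera calls.

## Working session

There is one attempt and no reset: what is moved stays moved. The work goes in short steps, Python scripts to look and compute and a tool call to move; the robot and the scene stay as the last step left them, time stands still between calls to the robot, and variables do not carry over. Pictures are saved under pics/ and viewed, about 8 in all and at most 12, crops included, and the job is handed in when it is done.

Besides the shell and the picture viewer there is one more tool, called after "Emit:" in YAML: its name, and indented under it one key for each argument. play_rows: Moves the arm, as the interface text tells. Its arguments: {"type":"object","properties":{"motion":{"type":"array"},"fingers":{"type":"number"},"squeeze":{"type":"number"}},"required":["motion"]}

```bash
mkdir -p pics; ls; python3 - <<'E'
from rig import ctrl
import cv2,numpy as np
for c in ["top","scene"]:
    im=ctrl.capture(c); cv2.imwrite(f"pics/{c}1.png",im[:,:,::-1])
    for n in ["detector","nest","knob_grip","stand"]:
        try: print(c,n,[(np.round(np.array(d["position"])*[560,420],1).tolist(),round(d["p"],2)) for d in ctrl.spot_in(c,n)][:4])
        except Exception as e: print(n,e)
    k=ctrl.get_calibration(c); print(k)
print(ctrl.get_calibration("wrist")); print(ctrl.sense())
E
```

```text
pics
top detector [([143.5, 241.4], 0.88), ([177.9, 254.3], 0.77), ([197.8, 288.9], 0.53)]
top nest [([325.5, 212.8], 0.62)]
top knob_grip [([325.2, 213.2], 0.78)]
top stand [([321.7, 213.5], 0.72)]
{'K': array([[472.65684739,   0.        , 291.37104872],
       [  0.        , 472.65684739, 213.15367741],
       [  0.        ,   0.        ,   1.        ]]), 'R': array([[ 1.39693785e-03, -9.99946509e-01, -1.02482957e-02],
       [-9.97082257e-01, -6.10620029e-04, -7.63321635e-02],
       [ 7.63218226e-02,  1.03250251e-02, -9.97029776e-01]]), 't': array([  -4.45243684,  576.04862522, 1284.63877401])}
scene detector [([362.6, 109.7], 0.91), ([333.5, 123.5], 0.74), ([297.1, 112.4], 0.58)]
scene nest [([252.0, 238.9], 0.98)]
scene knob_grip [([252.0, 234.2], 0.83)]
scene stand [([250.8, 240.6], 0.98), ([104.0, 272.6], 0.17)]
{'K': array([[402.27039328,   0.        , 275.57416986],
       [  0.        , 402.27039328, 208.28949852],
       [  0.        ,   0.        ,   1.        ]]), 'R': array([[ 0.68966024,  0.7241154 ,  0.00506487],
       [ 0.62992548, -0.59647296, -0.49740717],
      
[... 622 characters left out ...]
])}
{'time_s': 0.5, 'joints': array([ 9.22634518e-01,  3.12880293e-01,  1.49772745e+00, -1.82970876e-05,
        1.33099794e+00, -2.23416964e-01]), 'dq': array([-1.25438385e-03, -1.95386828e-03,  2.56160491e-04,  1.47968736e-05,
       -4.21116689e-04, -1.22244036e-03]), 'tau': array([-3.54491667e-04, -4.11931336e+01, -2.59763736e+01, -1.60007039e-04,
        7.62810650e-04,  1.77709103e-05]), 'eef_pos': array([216.36659185, 478.33453326, 191.29391838]), 'ee_rot': array([ 1.05821240e-05,  8.40263159e-01,  5.42178775e-01, -3.08067739e-06]), 'force': array([-0.2640992 ,  0.10390591,  0.01504731]), 'wrist_torque': array([ 0.07044197,  0.03858665, -0.01907087]), 'grip_width': 1.0027896863353785}
```

View top.

```bash
python3 - <<'E'
import cv2
im=cv2.imread("pics/top1.png")
cv2.imwrite("pics/top1z.png",cv2.resize(im[120:345,90:390],None,fx=2.66,fy=2.66,interpolation=cv2.INTER_CUBIC))
E
```

```text
(no output)
```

View pics/top1z.png

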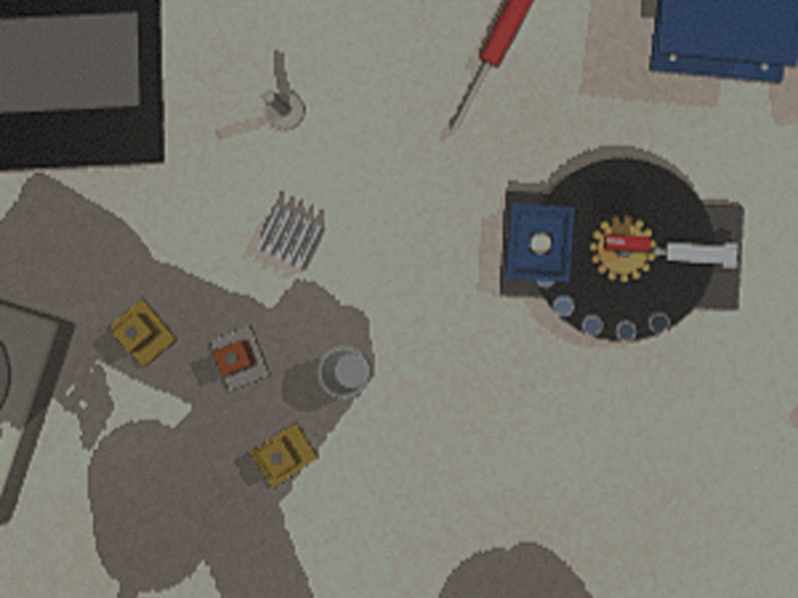

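View pics/scene1.png

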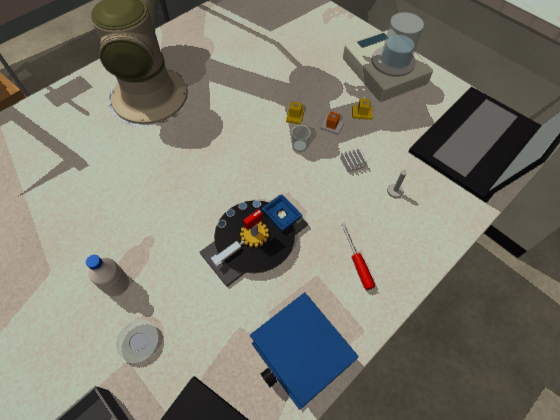

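```bash
cat >h.py <<'E'
from rig import ctrl
import cv2,numpy as np
from scipy.spatial.transform import Rotation as Ro
def pose():
    s=ctrl.sense(); q=s["ee_rot"]; return Ro.from_quat([q[1],q[2],q[3],q[0]]).as_matrix(),s["eef_pos"],s
def cam(c,P=None):
    k=ctrl.get_calibration(c)
    if c!="wrist": return k["K"],k["R"],k["t"]
    R,p,_=P or pose(); T=k["tool_from_camera"]; Rw=R@T[:3,:3]; o=R@T[:3,3]+p
    return k["K"],Rw.T,-Rw.T@o
def onplane(c,uv,z,P=None):
    K,R,t=cam(c,P); o=-R.T@t; d=(R.T@np.linalg.inv(K)@np.c_[np.atleast_2d(uv),np.ones(len(np.atleast_2d(uv)))].T).T
    return o+d*((z-o[2])/d[:,2])[:,None]
def proj(c,X,P=None):
    K,R,t=cam(c,P); x=(np.atleast_2d(X)@R.T+t)@K.T; return x[:,:2]/x[:,2:]
def delta(target,ang):  # ang: wanted world heading (deg) of tool x, modulo 180
    R,p,_=pose(); a=np.degrees(np.arctan2(R[1,0],R[0,0])); d=(ang-a+90)%180-90
    print("tool shift",np.round(R.T@(np.array(target)-p),1),"turn z",round(-d,2),"tilt",np.round(R[:,2],4),"a",round(a,2),"p",p.round(1))
E
python3 - <<'E'
from h import *
f=lambda u,v:[90+u/2.66,120+v/2.66]
print("det foot",onplane("top",[f(242,358)],10),"hous top",onplane("top",[f(232,357)],44))
print("foot corners",onplane("top",[f(210,340),f(253,325),f(271,374),f(228,390)],10).round(0).tolist())
print("yellow",onplane("top",[f(142,332),f(285,455)],10))
print("beaker",onplane("top",[f(349,370)],60))
print("pocket",onplane("top",[f(540,243)],42),"corners",onplane("top",[f(510,204),f(574,206),f(571,281),f(507,280)],42).round(0).tolist())
print("knob",onplane("top",[f(629,243)],116),"shaft",onplane("top",[f(623,248)],60))
print("base", onplane("top",[f(508,182),f(743,204),f(738,310),f(502,295)],12).round(0).tolist())
E
```

```text
det foot [[461.34931444 302.77098739  10.        ]] hous top [[462.73488859 304.71122395  44.        ]]
foot corners [[480.0, 337.0, 10.0], [496.0, 292.0, 10.0], [445.0, 272.0, 10.0], [428.0, 317.0, 10.0]]
yellow [[488.30549233 408.23266163  10.        ]
 [361.12518705 256.10115055  10.        ]]
beaker [[450.0908368  182.78063675  60.        ]]
pocket [[579.44018732  -8.52948485  42.        ]] corners [[620.0, 22.0, 42.0], [618.0, -43.0, 42.0], [541.0, -40.0, 42.0], [542.0, 25.0, 42.0]]
knob [[573.5409573  -94.82051213 116.        ]] shaft [[572.98394814 -92.34240151  60.        ]]
base [[646.0, 25.0, 12.0], [623.0, -221.0, 12.0], [512.0, -215.0, 12.0], [527.0, 31.0, 12.0]]
```

```bash
python3 -c "
from h import *
delta([462,303,100],21)"
```

```text
tool shift [-58.5 296.1  91.3] turn z 44.66 tilt [ 0. -0. -1.] a 65.66 p [216.4 478.3 191.3]
```

Emit:
play_rows:
  motion:
    - [[-6.5,32.9,10.1],[0,0,0]]
    - [[-6.5,32.9,10.1],[0,0,0]]
    - [[-6.5,32.9,10.1],[0,0,0]]
    - [[-6.5,32.9,10.1],[0,0,0]]
    - [[-6.5,32.9,10.1],[0,0,0]]
    - [[-6.5,32.9,10.1],[0,0,0]]
    - [[-6.5,32.9,10.1],[0,0,0]]
    - [[-6.5,32.9,10.1],[0,0,0]]
    - [[-6.5,32.9,10.1],[0,0,0]]
    - [[0,0,0],[0,0,6.38]]
    - [[0,0,0],[0,0,6.38]]
    - [[0,0,0],[0,0,6.38]]
    - [[0,0,0],[0,0,6.38]]
    - [[0,0,0],[0,0,6.38]]
    - [[0,0,0],[0,0,6.38]]
    - [[0,0,0],[0,0,6.38]]
    - [[0,0,0],[0,0,0]]
    - [[0,0,0],[0,0,0]]
  fingers: 70

```text
time_s: 2.0
eef_pos: [462.1, 303.0, 100.4]
ee_rot: [0.0, 0.983, 0.184, -0.0]
force: [0.0, 0.2, 0.4]
grip_width: 0.817
```

```bash
python3 - <<'E'
from h import *
P=pose(); im=ctrl.capture("wrist"); cv2.imwrite("pics/w1.png",im[:,:,::-1]); np.save("w1P.npy",np.c_[P[0],P[1]])
hsv=cv2.cvtColor(im,cv2.COLOR_RGB2HSV)
delta([462,303,100],21)
uv=proj("wrist",[[462,303,44]],P)[0]; print(uv)
u,v=uv.astype(int); print(hsv[max(v,0),u])
cv2.imwrite("pics/w1z.png",cv2.resize(im[:,:,::-1],None,fx=1.42,fy=1.42))
E
```

```text
tool shift [-0.1 -0.   0.4] turn z 0.2 tilt [-0. -0. -1.] a 21.2 p [462.1 303.  100.4]
[283.46096513 210.08527811]
[ 11  39 105]
```

View pics/w1z.png

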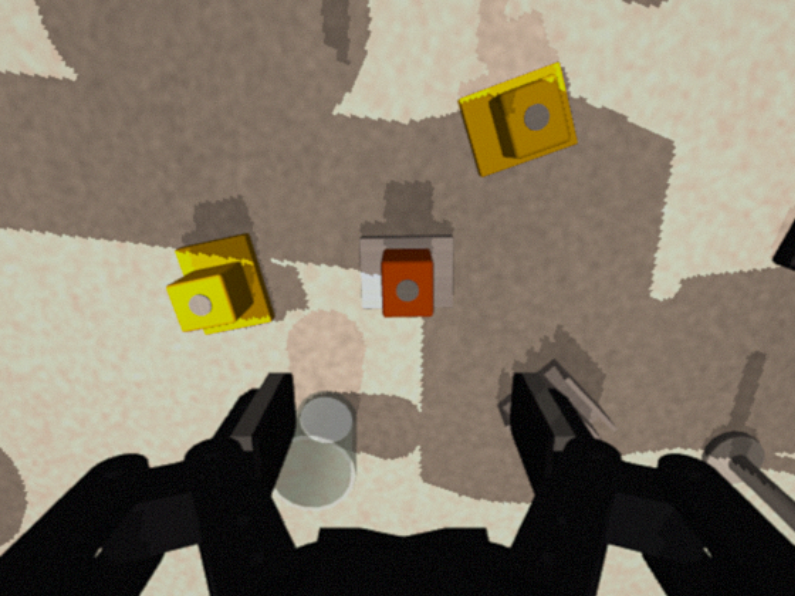

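```bash
python3 - <<'E'
from h import *
P=pose(); im=cv2.imread("pics/w1.png")
top=np.array([[384,260],[432,260],[434,316],[382,316]])/1.42
X=onplane("wrist",top,44,P); R,p,_=P; print(((X-p)@R).round(1), ((X.mean(0)-p)@R).round(1))
ft=np.array([[362,239],[452,239],[452,308],[362,308]])/1.42
X=onplane("wrist",ft,10,P); print(((X-p)@R).round(1), ((X.mean(0)-p)@R).round(1))
print(proj("wrist",[p+R@[dx,dy,100.4-44] for dx in(-14,14) for dy in(-16,16)],P)*1.42)
z=cv2.resize(im[150:240,235:340],None,fx=7,fy=6,interpolation=cv2.INTER_CUBIC); cv2.imwrite("pics/w1d.png",z)
hsv=cv2.cvtColor(im,cv2.COLOR_BGR2HSV); m=(((hsv[...,0]<13)|(hsv[...,0]>172))&(hsv[...,1]>150)).astype(np.uint8); m[:,:240]=0; m[:,340:]=0
c=max(cv2.findContours(m,0,2)[0],key=cv2.contourArea); print(cv2.boundingRect(c),cv2.minAreaRect(c))
# left/right edges per row
for r in range(180,224,4):
    w=np.flatnonzero(m[r]); print(r,w.min() if len(w) else 0,w.max() if len(w) else 0,end=" | ")
E
```

```text
[[ -9.7 -21.   56.4]
 [ 15.4 -21.1  56.4]
 [ 17.   10.1  56.4]
 [-11.2  10.1  56.4]] [ 2.9 -5.5 56.4]
[[-24.  -25.8  90.4]
 [ 29.  -25.8  90.4]
 [ 30.4  17.2  90.4]
 [-25.1  17.2  90.4]] [ 2.6 -4.3 90.4]
[[376.00016574 269.35898396]
 [376.99919616 326.18960515]
 [429.23785227 269.38083913]
 [428.23209402 326.22324698]]
(269, 175, 36, 48) ((286.5, 198.5), (47.0, 35.0), 90.0)
180 270 302 | 184 269 304 | 188 269 304 | 192 269 304 | 196 269 304 | 200 269 304 | 204 269 304 | 208 270 304 | 212 270 304 | 216 270 304 | 220 270 304 |
```

View pics/w1d.png

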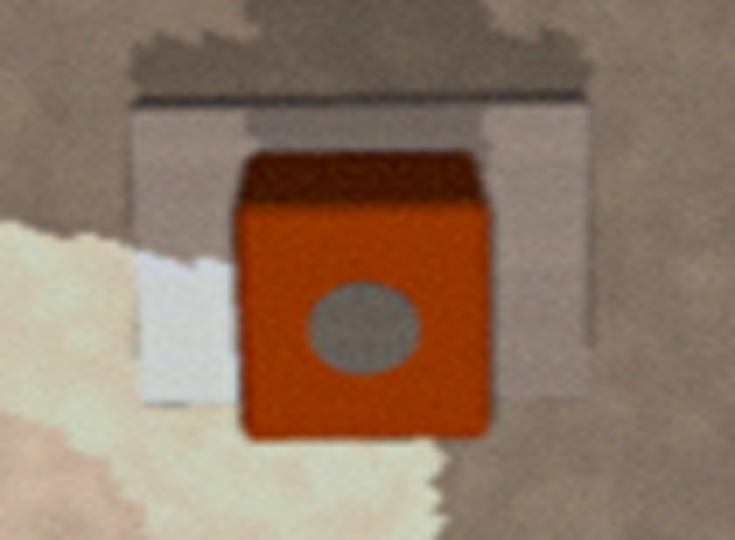

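Emit:
play_rows:
  motion:
    - [[3,-4.8,0],[0,0,-0.8]]
    - [[0,0,20],[0,0,0]]
    - [[0,0,20],[0,0,0]]
    - [[0,0,20],[0,0,0]]
    - [[0,0,13],[0,0,0]]
    - [[0,0,8],[0,0,0]]
    - [[0,0,5],[0,0,0]]
    - [[0,0,0],[0,0,0]]
  fingers: 60

```text
time_s: 2.72
eef_pos: [462.9, 308.6, 13.8]
ee_rot: [0.0, 0.982, 0.19, -0.0]
force: [-0.1, -0.8, -0.1]
grip_width: 0.704
```

Emit:
play_rows:
  motion:
    - [[0,0,0],[0,0,0]]
    - [[0,0,0],[0,0,0]]
    - [[0,0,0],[0,0,0]]
    - [[0,0,0],[0,0,0]]
    - [[0,0,0],[0,0,0]]
    - [[0,0,0],[0,0,0]]
    - [[0,0,0],[0,0,0]]
    - [[0,0,0],[0,0,0]]
    - [[0,0,0],[0,0,0]]
    - [[0,0,0],[0,0,0]]
  fingers: 15
  squeeze: 35

```text
time_s: 3.55
eef_pos: [463.1, 308.6, 14.4]
ee_rot: [-0.0, 0.982, 0.189, -0.0]
force: [-0.3, 0.1, 0.0]
grip_width: 0.175
```

```bash
python3 - <<'E'
from h import *
P=pose();print(P[2]["grip_width"]); im=ctrl.capture("wrist"); cv2.imwrite("pics/w2.png",im[:,:,::-1])
E
```

```text
0.1754025500888465
```

View pics/w2.png

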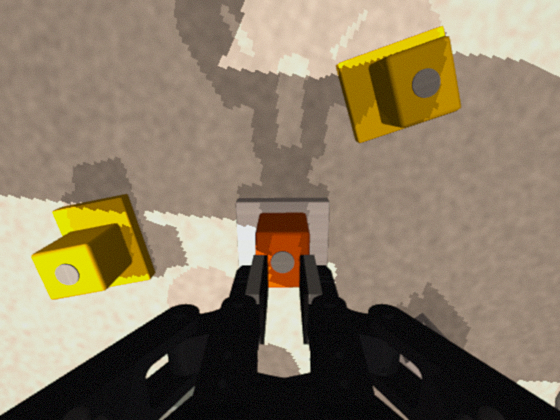

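```bash
python3 - <<'E'
from h import *
P=pose();print(ctrl.grip_depth,[a for a in dir(ctrl) if a[0]!="_"]); im=ctrl.capture("scene")
u,v=proj("scene",[P[1]])[0]; print(u,v); u,v=int(u),int(v)
z=cv2.resize(im[v-60:v+30,u-50:u+50,::-1],None,fx=6,fy=6,interpolation=cv2.INTER_CUBIC)
# mark TCP, and points along the fingers
for h,c in((0,(0,255,0)),(19,(255,0,0)),(50,(0,0,255))):
    q=(proj("scene",[P[1]+[0,0,h]])[0]-[u-50,v-60])*6; cv2.circle(z,tuple(int(a) for a in q),4,c,-1)
w=cv2.imread("pics/w2.png")[190:370,190:370]
w=cv2.resize(w,(540,540),interpolation=cv2.INTER_CUBIC)
cv2.imwrite("pics/s2.png",cv2.resize(np.hstack([z[:,:],w]),None,fx=.7,fy=.7))
E
```

```text
18.700000000000003 ['PlanningError', 'capture', 'finish_job', 'get_calibration', 'grip_depth', 'sense', 'spot_in']
332.26834734518997 123.19780939465126
```

View pics/s2.png

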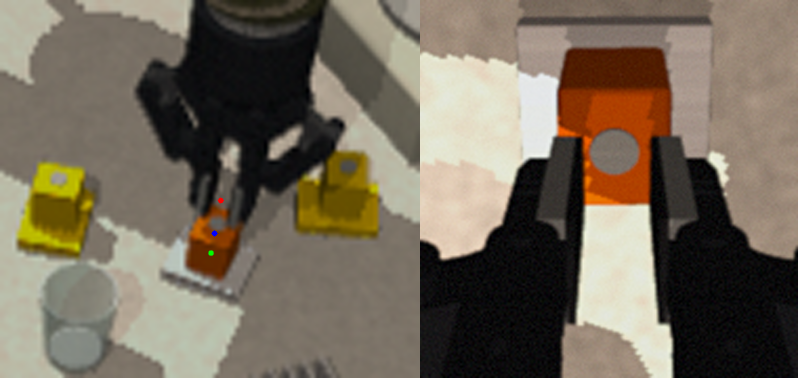

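Emit:
play_rows:
  motion:
    - [[0,0,0],[0,0,0]]
    - [[0,0,0],[0,0,0]]
    - [[0,0,0],[0,0,0]]
    - [[0,0,0],[0,0,0]]
    - [[0,0,0],[0,0,0]]
    - [[0,0,0],[0,0,0]]
    - [[0,0,3],[0,0,0]]
    - [[0,0,3],[0,0,0]]
    - [[0,0,3],[0,0,0]]
    - [[0,0,3],[0,0,0]]
    - [[0,0,0],[0,0,0]]
  fingers: 60

```text
time_s: 4.57
eef_pos: [462.7, 308.4, 1.6]
ee_rot: [0.0, 0.982, 0.189, -0.001]
force: [-0.1, 0.2, 0.1]
grip_width: 0.704
```

Emit:
play_rows:
  motion:
    - [[0,0,3],[0,0,0]]
    - [[0,0,3],[0,0,0]]
    - [[0,0,3],[0,0,0]]
    - [[0,0,2],[0,0,0]]
    - [[0,0,0],[0,0,0]]

```text
time_s: 4.98
eef_pos: [462.9, 308.5, -9.1]
ee_rot: [0.0, 0.982, 0.189, -0.0]
force: [0.6, -0.6, -0.8]
grip_width: 0.704
```

```bash
python3 - <<'E'
from h import *
P=pose();print(P[1],P[2]["force"]); im=ctrl.capture("scene")
u,v=proj("scene",[P[1]])[0]; u,v=int(u),int(v)
z=cv2.resize(im[v-60:v+30,u-50:u+50,::-1],None,fx=4,fy=4,interpolation=cv2.INTER_CUBIC)
im=ctrl.capture("wrist")
w=cv2.resize(im[:,100:480,::-1],(398,440)); w=w[40:400]
cv2.imwrite("pics/s3.png",np.hstack([z,w]))
E
```

```text
[462.86889784 308.4573981   -9.13720393] [ 0.57617301 -0.63876593 -0.78250451]
```

View pics/s3.png

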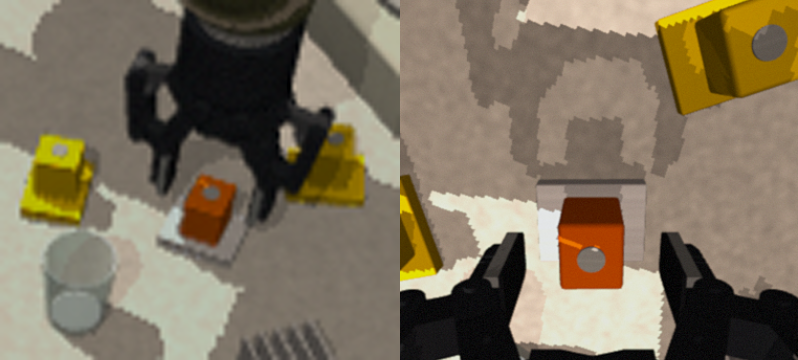

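Emit:
play_rows:
  motion:
    - [[0,0,3],[0,0,0]]
    - [[0,0,3],[0,0,0]]
    - [[0,0,3],[0,0,0]]
    - [[0,0,3],[0,0,0]]
    - [[0,0,3],[0,0,0]]
    - [[0,0,1],[0,0,0]]
    - [[0,0,0],[0,0,0]]

```text
time_s: 5.67
eef_pos: [463.0, 308.5, -25.0]
ee_rot: [0.0, 0.982, 0.189, -0.0]
force: [0.9, -0.0, 1.0]
grip_width: 0.7
```

Emit:
play_rows:
  motion:
    - [[0,0,0],[0,0,0]]
    - [[0,0,0],[0,0,0]]
    - [[0,0,0],[0,0,0]]
    - [[0,0,0],[0,0,0]]
    - [[0,0,0],[0,0,0]]
    - [[0,0,0],[0,0,0]]
    - [[0,0,0],[0,0,0]]
    - [[0,0,0],[0,0,0]]
    - [[0,0,0],[0,0,0]]
  fingers: 15
  squeeze: 35

```text
time_s: 6.42
eef_pos: [463.3, 308.7, -24.4]
ee_rot: [-0.0, 0.982, 0.189, 0.0]
force: [-0.1, 0.5, 5.4]
grip_width: 0.321
```

```bash
python3 -c "
from h import *
delta([505,-3,76],-4)"
```

```text
tool shift [ -77.   304.8 -100.4] turn z 25.8 tilt [ 5.e-04  3.e-04 -1.e+00] a 21.8 p [463.3 308.7 -24.4]
```

Emit:
play_rows:
  motion:
    - [[0,0,-5],[0,0,0]]
    - [[0,0,-10],[0,0,0]]
    - [[0,0,-20],[0,0,0]]
    - [[0,0,-25],[0,0,0]]
    - [[0,0,-25],[0,0,0]]
    - [[0,0,-15],[0,0,0]]
    - [[0,0,0],[0,0,0]]

```text
time_s: 7.0
eef_pos: [464.6, 309.2, 79.1]
ee_rot: [-0.001, 0.982, 0.189, 0.003]
force: [0.3, -0.3, -1.3]
grip_width: 0.318
```

Emit:
play_rows:
  motion:
    - [[-3.5,14,0],[0,0,0]]
    - [[-5.5,22,0],[0,0,0]]
    - [[-7,28,0],[0,0,0]]
    - [[-7,28,0],[0,0,0]]
    - [[-7,28,0],[0,0,0]]
    - [[-7,28,0],[0,0,0]]
    - [[-7,28,0],[0,0,0]]
    - [[-7,28,0],[0,0,0]]
    - [[-7,28,0],[0,0,0]]
    - [[-7,28,0],[0,0,0]]
    - [[-6,22,0],[0,0,0]]
    - [[-4,16,0],[0,0,0]]
    - [[-2,7,0],[0,0,0]]
    - [[0,0,0],[0,0,5]]
    - [[0,0,0],[0,0,5.8]]
    - [[0,0,0],[0,0,5]]
    - [[0,0,0],[0,0,5]]
    - [[0,0,0],[0,0,5]]
    - [[0,0,0],[0,0,0]]
    - [[0,0,0],[0,0,0]]

```text
time_s: 8.67
eef_pos: [504.5, -2.7, 75.0]
ee_rot: [-0.0, 0.999, -0.033, -0.0]
force: [0.3, -0.0, -1.4]
grip_width: 0.325
```

```bash
python3 - <<'E'
from h import *
P=pose();print(P[1],P[2]["force"],P[2]["grip_width"],P[2]["joints"].round(2)); delta(P[1],-4)
im=ctrl.capture("wrist"); np.save("w4P.npy",np.c_[P[0],P[1]]); cv2.imwrite("pics/w4.png",im[:,:,::-1])
cv2.imwrite("pics/w4z.png",cv2.resize(im[100:,160:,::-1],None,fx=1.9,fy=1.85,interpolation=cv2.INTER_CUBIC))
E
```

```text
[504.52612878  -2.70623045  74.95019708] [ 0.34695134 -0.01738064 -1.38895625] 0.32491367796881004 [-0.24  0.4   1.71  0.    1.04 -0.17]
tool shift [0. 0. 0.] turn z 0.17 tilt [-9.e-04  3.e-04 -1.e+00] a -3.83 p [504.5  -2.7  75. ]
```

View pics/w4z.png

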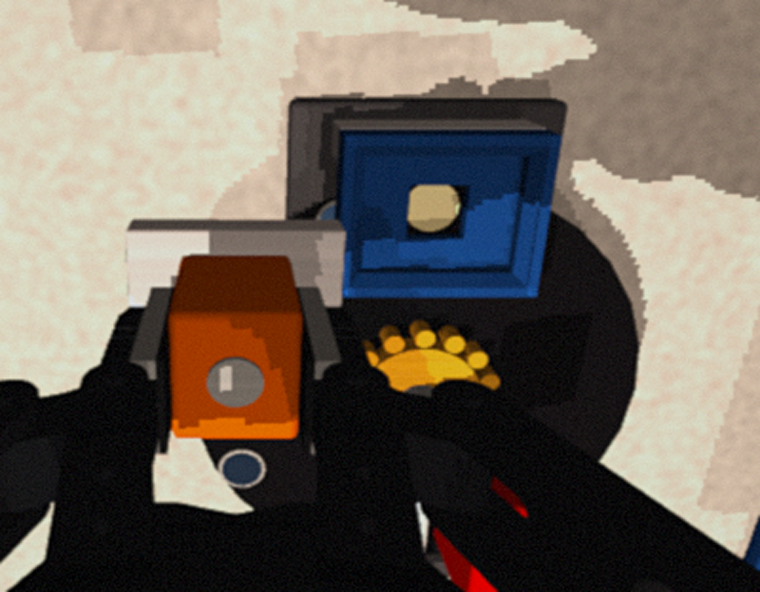

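```bash
cat >fit.py <<'E'
from h import *
from scipy.optimize import least_squares
def rect(w,h): return np.array([[-w,h],[w,h],[w,-h],[-w,-h]])/2
def fit(P,uv,w,h,z,x0,idx=(0,1,2,3)):
    B=rect(w,h)[list(idx)]
    def pts(s): c,n=np.cos(s[2]),np.sin(s[2]); return np.c_[B@[[c,n],[-n,c]]+s[:2],np.full(len(B),z)]
    r=least_squares(lambda s:(proj("wrist",pts(s),P)-uv).ravel(),x0)
    return r.x[:2].round(1),np.degrees(r.x[2]).round(2),"res",r.fun.round(1)
E
python3 - <<'E'
from fit import *
A=np.load("w4P.npy"); P=(A[:,:3],A[:,3],0); p=A[:,3]
f=lambda a:np.array(a)/[1.9,1.85]+[160,100]
print("block",fit(P,f([[340,130],[558,133],[540,297],[344,295]]),76,64,42,[580,-8,-.07]))
print("foot",fit(P,f([[127,230],[345,230]]),56,44,p[2]+34.4,[505,-3,-.07],(0,1)))
print("housing",fit(P,f([[168,313],[302,311],[300,437],[172,437]]),28,32,p[2]+68.4,[505,-3,-.07]))
# corner reading helper: tool-frame offsets
im=cv2.imread("pics/w4.png"); 
E
```

```text
block (array([581.1,  -5.6]), np.float64(-2.72), 'res', array([ 1.7,  2.5,  2.1, -1.3, -0.7, -2. , -3.3,  0.8]))
foot (array([505.1,  -2.7]), np.float64(-3.77), 'res', array([-1.1,  0.1,  1.1,  0.1]))
housing (array([505.1,  -2. ]), np.float64(-3.33), 'res', array([-1.1, -1.1,  1. , -0.5,  0.1,  0.8,  0. ,  1.2]))
```

```bash
python3 -c "
from h import *
delta([580.5,-6.5,27],-3.5)"
```

```text
tool shift [76.  -1.4 48. ] turn z -0.32 tilt [-7.e-04  2.e-04 -1.e+00] a -3.82 p [504.6  -2.8  75. ]
```

Emit:
play_rows:
  motion:
    - [[12,-0.7,0],[0,0,-0.3]]
    - [[20,-0.7,0],[0,0,0]]
    - [[20,0,0],[0,0,0]]
    - [[16,0,0],[0,0,0]]
    - [[8,0,6],[0,0,0]]
    - [[0,0,14],[0,0,0]]
    - [[0,0,14],[0,0,0]]
    - [[0,0,9],[0,0,0]]
    - [[0,0,5],[0,0,0]]
    - [[0,0,0],[0,0,0]]
    - [[0,0,0],[0,0,0]]

```text
time_s: 9.63
eef_pos: [580.9, -6.8, 27.6]
ee_rot: [0.0, 0.999, -0.032, 0.0]
force: [0.0, 0.3, -1.8]
grip_width: 0.321
```

```bash
python3 - <<'E'
from h import *
P=pose();print(P[1],P[2]["force"],P[2]["grip_width"]); delta(P[1],-4)
im=ctrl.capture("wrist"); np.save("w5P.npy",np.c_[P[0],P[1]]); cv2.imwrite("pics/w5.png",im[:,:,::-1])
cv2.imwrite("pics/w5z.png",cv2.resize(im[130:330,160:410,::-1],None,fx=3,fy=3,interpolation=cv2.INTER_CUBIC))
E
```

```text
[580.87412615  -6.76830037  27.62871973] [ 0.01799244  0.29823226 -1.82625169] 0.3206725109650531
tool shift [0. 0. 0.] turn z 0.32 tilt [ 1.e-04 -0.e+00 -1.e+00] a -3.68 p [580.9  -6.8  27.6]
```

View pics/w5z.png

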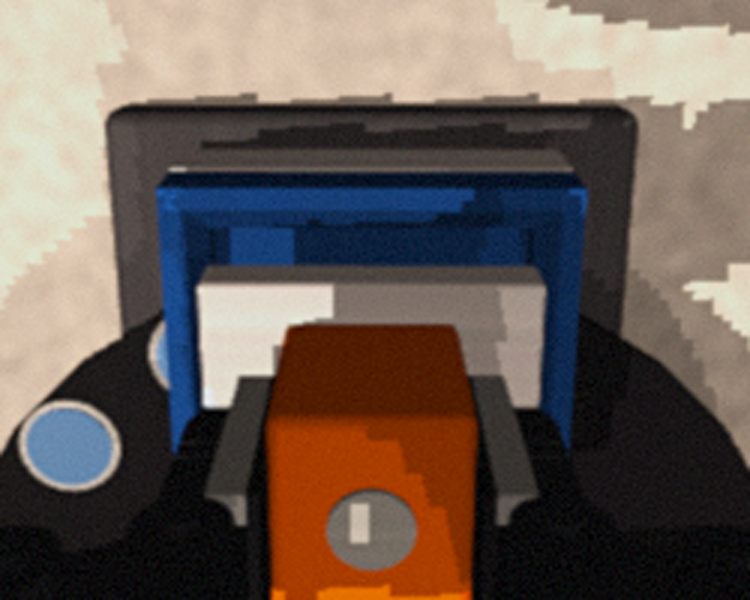

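```bash
python3 - <<'E'
from fit import *
A=np.load("w5P.npy"); P=(A[:,:3],A[:,3],0); p=A[:,3]
f=lambda a:np.array(a)/3+[160,130]
print("block2",fit(P,f([[158,187],[585,187]]),76,64,42,[580,-8,-.07],(0,1)))
for z in (33.8,34.4): print("foot2",fit(P,f([[198,284],[546,284]]),56,44,p[2]+z,[580,-8,-.07],(0,1)))
print("housing top front",fit(P,f([[268,418],[476,418]]),28,32,p[2]+68.4,[580,-8,-.07],(0,1)))
# side-edge check: predicted at a lower point along block sides
s=np.radians(-3.5);u=np.array([np.cos(s),np.sin(s),0]);v=np.array([-np.sin(s),np.cos(s),0]);c=np.array([581,-5.5,42])
q=lambda X:(proj("wrist",X,P)-[160,130])*3
print(q([c-38*u+32*v,c+38*u+32*v,c-38*u-15*v,c+38*u-15*v]).round(0).tolist())
b=c-[0,0,42]-35*v
print("base far corners",q([b-55*u+75*v+35*v*0+[0,0,12]+50*v,b+55*u+125*v+[0,0,12]]).round(0).tolist())
pc=np.array([*c[:2],0]); print("inner floor/rim pred",q([pc+[0,0,33]-29.5*u+23.5*v,pc+[0,0,33]+29.5*u+23.5*v,pc+[0,0,41]-33*u+27*v]).round(0).tolist())
E
```

```text
block2 (array([581.3,  -6.2]), np.float64(-3.66), 'res', array([-0.9,  0.1,  0.9,  0.1]))
foot2 (array([581.3,  -7.2]), np.float64(-3.65), 'res', array([-0.2,  0. ,  0.2,  0. ]))
foot2 (array([581.3,  -6.9]), np.float64(-3.65), 'res', array([-0.4,  0. ,  0.4,  0. ]))
housing top front (array([581.3,  -6.7]), np.float64(-3.63), 'res', array([-1.6,  0.1,  1.6,  0.1]))
[[153.0, 184.0], [586.0, 183.0], [170.0, 424.0], [570.0, 423.0]]
base far corners [[74.0, -157.0], [663.0, -159.0]]
inner floor/rim pred [[212.0, 216.0], [527.0, 215.0], [184.0, 210.0]]
```

Emit:
play_rows:
  motion:
    - [[0,-0.2,3],[0,0,0]]
    - [[0,0,3],[0,0,0]]
    - [[0,0,2],[0,0,0]]
    - [[0,0,2],[0,0,0]]
    - [[0,0,1],[0,0,0]]
    - [[0,0,1],[0,0,0]]
    - [[0,0,1],[0,0,0]]
    - [[0,0,0],[0,0,0]]

```text
time_s: 10.35
eef_pos: [580.8, -6.6, 14.2]
ee_rot: [-0.0, 0.999, -0.032, -0.0]
force: [0.4, 0.5, -1.9]
grip_width: 0.319
```

Underside ≈ 38.6, already below the rim without contact.

Emit:
play_rows:
  motion:
    - [[0,0,1],[0,0,0]]
    - [[0,0,1],[0,0,0]]
    - [[0,0,1],[0,0,0]]
    - [[0,0,0],[0,0,0]]

```text
time_s: 10.68
eef_pos: [580.8, -6.6, 11.2]
ee_rot: [-0.0, 0.999, -0.032, -0.0]
force: [-0.2, 0.4, -1.7]
grip_width: 0.321
```

Emit:
play_rows:
  motion:
    - [[0,0,0.7],[0,0,0]]
    - [[0,0,0.7],[0,0,0]]
    - [[0,0,0.6],[0,0,0]]
    - [[0,0,0],[0,0,0]]

```text
time_s: 11.02
eef_pos: [580.8, -6.6, 9.3]
ee_rot: [-0.0, 0.999, -0.032, -0.0]
force: [0.5, -0.7, -2.0]
grip_width: 0.321
```

Expected floor contact near 8.6.

Emit:
play_rows:
  motion:
    - [[0,0,0.4],[0,0,0]]
    - [[0,0,0.4],[0,0,0]]
    - [[0,0,0.4],[0,0,0]]
    - [[0,0,0],[0,0,0]]

```text
time_s: 11.35
eef_pos: [580.9, -6.6, 8.7]
ee_rot: [0.0, 0.999, -0.032, 0.0]
force: [-2.1, -0.0, 4.5]
grip_width: 0.322
```

Emit:
play_rows:
  motion:
    - [[0,0,0.3],[0,0,0]]
    - [[0,0,0],[0,0,0]]

```text
time_s: 11.52
eef_pos: [580.9, -6.6, 8.7]
ee_rot: [0.0, 0.999, -0.032, 0.0]
force: [-4.8, 0.6, 6.9]
grip_width: 0.322
```

Emit:
play_rows:
  motion:
    - [[0,0,0],[0,0,0]]
    - [[0,0,0],[0,0,0]]
    - [[0,0,0],[0,0,0]]
    - [[0,0,0],[0,0,0]]
    - [[0,0,0],[0,0,0]]
  fingers: 46

```text
time_s: 11.93
eef_pos: [580.8, -6.6, 7.7]
ee_rot: [-0.0, 0.999, -0.032, -0.0]
force: [0.3, -0.3, -1.5]
grip_width: 0.541
```

Emit:
play_rows:
  motion:
    - [[0,0,-2],[0,0,0]]
    - [[0,0,-5],[0,0,0]]
    - [[0,0,-10],[0,0,0]]
    - [[0,0,-20],[0,0,0]]
    - [[0,0,-30],[0,0,0]]
    - [[0,0,-30],[0,0,0]]
    - [[0,0,-20],[0,0,0]]
    - [[0,0,0],[0,0,0]]
    - [[0,0,0],[0,0,0]]

```text
time_s: 12.68
eef_pos: [581.4, -6.7, 126.5]
ee_rot: [0.0, 0.999, -0.032, 0.001]
force: [0.1, -0.3, -1.0]
grip_width: 0.54
```

```bash
python3 - <<'E'
from h import *
P=pose();print(P[1],P[2]["force"],P[2]["grip_width"]); delta([575,-90,115],-3.6)
im=ctrl.capture("wrist"); np.save("w6P.npy",np.c_[P[0],P[1]]); cv2.imwrite("pics/w6.png",im[:,:,::-1])
t=ctrl.capture("top")
a=cv2.resize(im[100:,150:430,::-1],None,fx=1.6,fy=1.6,interpolation=cv2.INTER_CUBIC)
cv2.imwrite("pics/w6z.png",a); print(a.shape)
E
```

```text
[581.36655875  -6.67969695 126.4905523 ] [ 0.05857721 -0.32407834 -1.00610314] 0.5404690776114256
tool shift [-1.  83.6 11.5] turn z -0.1 tilt [ 2.8e-03 -6.0e-04 -1.0e+00] a -3.7 p [581.4  -6.7 126.5]
(512, 448, 3)
```

View pics/w6z.png

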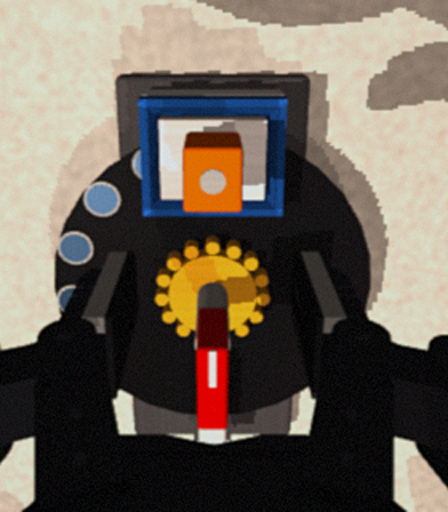

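```bash
python3 - <<'E'
from fit import *
A=np.load("w6P.npy"); P=(A[:,:3],A[:,3],0); p=A[:,3]
f=lambda a:np.array(a)/1.6+[150,100]
im=cv2.imread("pics/w6.png"); hsv=cv2.cvtColor(im,cv2.COLOR_BGR2HSV)
m=(((hsv[...,0]<8)|(hsv[...,0]>172))&(hsv[...,1]>150)&(hsv[...,2]>150))
for r in range(314,372,6):
    w=np.flatnonzero(m[r,240:330]); print(r,(w.min()+240,w.max()+241) if len(w) else None,end=" ")
K=f([[197,345],[228,345],[228,430],[197,430]])
print("\nknob4",fit(P,K,14,44,116,[575,-90,-.06])); print("knob2",fit(P,K[:2],14,44,116,[575,-90,-.06],(0,1)))
print("block",fit(P,f([[138,98],[288,98],[284,215],[141,215]]),76,64,42,[580,-7,-.06]))
B=f([[158,118],[269,118],[265,200],[160,200]])
print("foot",fit(P,B,56,44,43,[580,-7,-.06]), "housing",fit(P,f([[182,147],[243,147],[241,212],[184,212]]),28,32,77,[580,-7,-.06]))
E
```

```text
314 None 320 (np.int64(273), np.int64(292)) 326 (np.int64(273), np.int64(292)) 332 (np.int64(273), np.int64(292)) 338 (np.int64(273), np.int64(292)) 344 (np.int64(273), np.int64(292)) 350 (np.int64(273), np.int64(292)) 356 (np.int64(273), np.int64(292)) 362 (np.int64(274), np.int64(292)) 368 None 
knob4 (array([575.7, -90.2]), np.float64(-3.73), 'res', array([-0.5,  0.6,  0.5,  0.6, -0. , -0.7,  0. , -0.7]))
knob2 (array([575.7, -89.7]), np.float64(-3.74), 'res', array([-0.5,  0. ,  0.5,  0. ]))
block (array([581.2,  -6.1]), np.float64(-3.82), 'res', array([ 0. , -0.1, -0.2,  0. , -1. ,  0.1,  1.2, -0.1]))
foot (array([581.3,  -6.5]), np.float64(-3.99), 'res', array([ 0.3,  0.2, -0.7,  0.6, -0.1, -0.3,  0.4, -0.6])) housing (array([581.1,  -6.5]), np.float64(-3.73), 'res', array([-0.2, -0.2,  0.2, -0.2,  0.7,  0.2, -0.7,  0.2]))
```

Emit:
play_rows:
  motion:
    - [[0,10,0],[0,0,0]]
    - [[0,18,0],[0,0,0]]
    - [[-0.3,20,0],[0,0,0]]
    - [[0,18,0],[0,0,0]]
    - [[0,12,0],[0,0,0]]
    - [[0,6.2,0],[0,0,0]]
    - [[0,0,8],[0,0,0]]
    - [[0,0,15],[0,0,0]]
    - [[0,0,10],[0,0,0]]
    - [[0,0,6],[0,0,0]]
    - [[0,0,0],[0,0,0]]
    - [[0,0,0],[0,0,0]]

```text
time_s: 13.78
eef_pos: [575.2, -90.2, 85.8]
ee_rot: [-0.0, 0.999, -0.032, -0.0]
force: [0.4, 0.4, 0.7]
grip_width: 0.535
```

```bash
python3 - <<'E'
from h import *
P=pose();print(P[1],P[2]["force"]); delta([575.7,-90.7,52],-3.7)
im=ctrl.capture("wrist"); cv2.imwrite("pics/w7.png",im[:,:,::-1])
s=ctrl.capture("scene");u,v=proj("scene",[P[1]])[0].astype(int)
z=cv2.resize(s[v-80:v+40,u-60:u+60,::-1],None,fx=3.5,fy=3.5,interpolation=cv2.INTER_CUBIC)
cv2.imwrite("pics/w7z.png",np.hstack([im[:,100:460,::-1],z])); 
E
```

```text
[575.17065154 -90.20872133  85.78303568] [0.43626551 0.35717261 0.71805177]
tool shift [ 0.6  0.5 33.8] turn z 0.03 tilt [-3.e-04  2.e-04 -1.e+00] a -3.67 p [575.2 -90.2  85.8]
```

View pics/w7z.png

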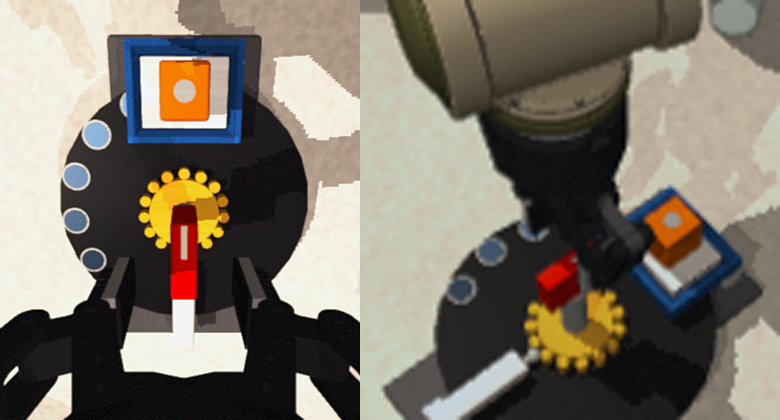

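Emit:
play_rows:
  motion:
    - [[0.5,0.5,6],[0,0,0]]
    - [[0,0,8],[0,0,0]]
    - [[0,0,8],[0,0,0]]
    - [[0,0,6],[0,0,0]]
    - [[0,0,4],[0,0,0]]
    - [[0,0,2],[0,0,0]]
    - [[0,0,0],[0,0,0]]

```text
time_s: 14.47
eef_pos: [575.4, -91.1, 51.3]
ee_rot: [-0.0, 0.999, -0.032, -0.0]
force: [0.7, -0.4, -0.3]
grip_width: 0.541
```

Emit:
play_rows:
  motion:
    - [[0,0,0],[0,0,0]]
    - [[0,0,0],[0,0,0]]
    - [[0,0,0],[0,0,0]]
    - [[0,0,0],[0,0,0]]
    - [[0,0,0],[0,0,0]]
    - [[0,0,0],[0,0,0]]
    - [[0,0,0],[0,0,0]]
    - [[0,0,0],[0,0,0]]
  fingers: 4
  squeeze: 60

```text
time_s: 15.13
eef_pos: [575.4, -91.2, 52.4]
ee_rot: [0.0, 0.999, -0.032, -0.0]
force: [-6.0, 0.2, 5.5]
grip_width: 0.152
```

```bash
python3 - <<'E'
from h import *
P=pose();s=P[2];print(P[1],s["force"],s["wrist_torque"],s["grip_width"]*85.4,s["joints"].round(3)); delta(P[1],-3.7)
E
```

```text
[575.35487784 -91.15666307  52.41443277] [-5.99505424  0.23994137  5.46629728] [ 0.03036777  0.69524683 -0.0599665 ] 12.941305365439945 [-0.358  0.575  1.487 -0.     1.08  -0.293]
tool shift [0. 0. 0.] turn z 0.0 tilt [-4.e-04 -1.e-04 -1.e+00] a -3.7 p [575.4 -91.2  52.4]
```

Emit:
play_rows:
  motion:
    - [[-0.4,0,-0.3],[0,0,0]]
    - [[0,0,0],[0,0,4]]
    - [[0,0,0],[0,0,4]]
    - [[0,0,0],[0,0,4]]
    - [[0,0,0],[0,0,4]]
    - [[0,0,0],[0,0,4]]
    - [[0,0,0],[0,0,4]]
    - [[0,0,0],[0,0,0]]
    - [[0,0,0],[0,0,0]]
    - [[0,0,0],[0,0,0]]

```text
time_s: 15.97
eef_pos: [575.2, -91.2, 52.4]
ee_rot: [0.0, 0.971, -0.238, 0.0]
force: [-2.7, 0.2, 5.9]
grip_width: 0.153
```

```bash
cat >q.py <<'E'
from h import *
P=pose();s=P[2];print(s["force"].round(1),s["wrist_torque"].round(3),s["grip_width"]*85.4,s["joints"].round(3)); delta([575.1,-91.2,52.4],-75.7)
E
python3 q.py
```

```text
[-2.7  0.2  5.9] [ 0.009  0.463 -0.03 ] 13.05667628411931 [-0.358  0.575  1.488 -0.     1.079  0.123]
tool shift [-0.1  0.1  0. ] turn z 48.11 tilt [ 2.e-04 -1.e-04 -1.e+00] a -27.59 p [575.2 -91.2  52.4]
```

Emit:
play_rows:
  motion:
    - [[0,0,0],[0,0,4]]
    - [[0,0,0],[0,0,4]]
    - [[0,0,0],[0,0,4]]
    - [[0,0,0],[0,0,4]]
    - [[0,0,0],[0,0,4]]
    - [[0,0,0],[0,0,4]]
    - [[0,0,0],[0,0,0]]
    - [[0,0,0],[0,0,0]]
    - [[0,0,0],[0,0,0]]

```text
time_s: 16.72
eef_pos: [575.1, -91.1, 52.4]
ee_rot: [0.0, 0.9, -0.435, -0.0]
force: [-3.3, 0.5, 5.4]
grip_width: 0.149
```

```bash
python3 q.py
```

```text
[-3.3  0.5  5.4] [ 0.046  0.601 -0.084] 12.687403764854572 [-0.358  0.575  1.488 -0.     1.079  0.543]
tool shift [0.1 0.1 0. ] turn z 24.09 tilt [-1.e-04 -0.e+00 -1.e+00] a -51.61 p [575.1 -91.1  52.4]
```

Emit:
play_rows:
  motion:
    - [[0,0,0],[0,0,4]]
    - [[0,0,0],[0,0,4]]
    - [[0,0,0],[0,0,4]]
    - [[0,0,0],[0,0,4]]
    - [[0,0,0],[0,0,4]]
    - [[0,0,0],[0,0,4]]
    - [[0,0,0],[0,0,0]]
    - [[0,0,0],[0,0,0]]
    - [[0,0,0],[0,0,0]]
    - [[0,0,0],[0,0,0]]

```text
time_s: 17.55
eef_pos: [575.1, -91.0, 52.4]
ee_rot: [0.0, 0.79, -0.613, -0.0]
force: [-3.4, 1.1, 5.3]
grip_width: 0.149
```

```bash
python3 q.py; python3 - <<'E'
from h import *
P=pose(); im=ctrl.capture("wrist"); cv2.imwrite("pics/w8.png",im[:,:,::-1]); t=ctrl.capture("top")
z=cv2.resize(t[170:250,270:390,::-1],None,fx=3.3,fy=5.25,interpolation=cv2.INTER_CUBIC)
cv2.imwrite("pics/w8z.png",np.hstack([im[:,80:470,::-1],z]))
E
```

```text
[-3.4  1.1  5.3] [ 0.113  0.672 -0.114] 12.733867277409075 [-0.358  0.575  1.488  0.     1.08   0.962]
tool shift [0.2 0.  0. ] turn z 0.09 tilt [-2.e-04  2.e-04 -1.e+00] a -75.61 p [575.1 -91.   52.4]
```

View pics/w8z.png

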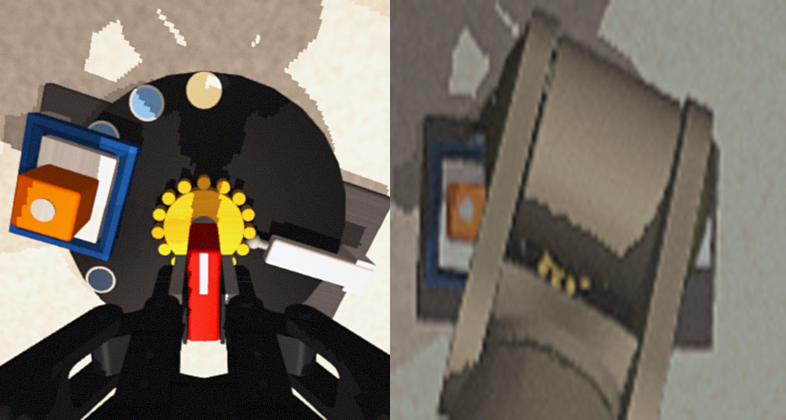

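```bash
python3 -c "
from rig import ctrl
print(ctrl.finish_job(), ctrl.sense()['time_s'])"
```

```text
the job is handed in; nothing more can be done
the job is handed in; nothing more can be done
```

The orange detector is in the blue pocket and released. The red knob is at stop 3, still gripped, and the job is handed in after about 17.7 s of robot time.

- **Detector:** I lowered it into the pocket until it touched the floor, at a TCP reading of 8.7 mm against an expected 8.6 mm. The force then was about 5–7 N. After release, the wrist picture put it within about 0.5 mm and 0.3° of the pocket block. It still looked seated in the last pictures.
- **Knob:** I gripped it at home with a 60 N squeeze and turned it clockwise in three steps of 24°, pausing at each stop. The measured turn was 71.9°, and the wheel was never commanded past 72°. I counted the stops by angle rather than by feeling each click. The last picture showed the knob square in the jaws with the wheel turned.

**Checks that disagreed:**
- **Fingertips:** they sit about 35–45 mm behind the reported TCP. My first close therefore shut above the detector's housing without touching anything, so I re-approached lower.
- **Residual load:** at hand-in the wrist still read about 6 N and 0.1 N m about the vertical from holding the knob.

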